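# Re-rack a row of sample tubes for the water bath, order kept

### The job

The four orange-capped sample tubes carry no labels: only their order in the grey plastic rack says which is which. Move them one at a time into the stainless wire rack for the water bath, in the same order, where place 1 is at the tapered end of either rack: begin with the tube in place 1, put it into place 1 of the wire rack, then 2, 3 and 4, each standing fully down on the rack's floor. Keep the tubes upright, and leave the dropper bottle, the small vial and the marker pen where they are.

Things in the scene. Friction and masses are not known exactly. Their poses are not given: they have to be found in the camera images.
- tube50_a: 50 ml sample tube, 127 mm tall, 22 to 42 g +-25%: orange cap 38 mm across from 110 to 127 mm up, clear body 32 mm across, flat foot; about a third full of pale liquid. Origin at the centre of its foot, z up its axis. Starts upright in the bench rack, its place shuffled at each start: the place, not this name, says where it goes.
- tube50_b: 50 ml sample tube, 127 mm tall, 22 to 42 g +-25%: orange cap 38 mm across from 110 to 127 mm up, clear body 32 mm across, flat foot; about half full of pale liquid. Origin at the centre of its foot, z up its axis. Starts upright in the bench rack, its place shuffled at each start: the place, not this name, says where it goes.
- tube50_c: 50 ml sample tube, 127 mm tall, 22 to 42 g +-25%: orange cap 38 mm across from 110 to 127 mm up, clear body 32 mm across, flat foot; nearly empty. Origin at the centre of its foot, z up its axis. Starts upright in the bench rack, its place shuffled at each start: the place, not this name, says where it goes.
- tube50_d: 50 ml sample tube, 127 mm tall, 22 to 42 g +-25%: orange cap 38 mm across from 110 to 127 mm up, clear body 32 mm across, flat foot; a little brownish sediment at the bottom. Origin at the centre of its foot, z up its axis. Starts upright in the bench rack, its place shuffled at each start: the place, not this name, says where it goes.
- bench_rack: slate-grey plastic rack with the tubes, 210 x 56 x 65 mm, fixed, at any angle; one end square with a raised plate (88 mm high), the other tapers to a nose. A row of four 39 mm square openings; tube feet stand 6 mm above the worktop. Origin on the worktop under the row's middle, x along the row to the tapered end, z up. Places 1, 2, 3, 4 at x = +67.5, +22.5, -22.5, -67.5 mm, y = 0.
- bath_rack: empty stainless wire rack, 211 x 51 mm, fixed, at any angle; one end square with a raised loop (94 mm high), the other tapers to a nose. Two tiers of 4 mm wire (tops 38 and 72 mm up), 41 x 43 mm cells, floor 8 mm above the worktop. Origin on the worktop under the row's middle, x along the row to the tapered end, z up. Places 1, 2, 3, 4 at x = +67.5, +22.5, -22.5, -67.5 mm, y = 0.
- dropper_bottle: bystander: amber dropper bottle, 36 mm across, 108 mm tall, loose; origin at the centre of its foot
- vial: bystander: small crimp-capped glass vial, 18 mm across, 34 mm tall, loose; origin at the centre of its foot
- marker: bystander: black and white marker pen lying down, 124 mm long, 16 mm thick, loose; origin under its middle, y along it

How it is judged:
By the outcome, as a careful person would: the job done as asked, in the order asked, and still so for the second after the job is handed in, with the robot touching nothing.
It also fails if it takes over 106 s, if anything falls off the work surface, if the arm or the gripper's body presses on something with over 40 N, if the wrist force passes 120 N, or if a joint passes its speed limit or range.

### The arm

A 6-joint arm with a two-finger parallel gripper is mounted at the origin on a cart in front of the work surface, level with it; the furniture and walls round the work are solid. World frame = base frame: x ahead of the robot, y to its left, z up, the work surface at z = 0. Lengths are in mm, angles in degrees, forces in N, time in s.
With the tool pointing down it reaches from about 350 to 850 mm from the base axis. Payload 8.1 kg.
Tool frame: the origin (TCP) lies midway between the tips of the shut fingers; the grasp point (between the pads) lies 19 mm behind it; z points along the fingers, y is the line along which they close (so a half turn about z gives the same grasp; the last joint's range is limited). The gripper opens to 85 mm and grips with 20 to 120 N. Pads are 22 mm wide; open, the fingers measure 114 mm over their backs; the gripper's body (76 mm by 85 mm) begins 54 mm behind the grasp point. The pads swing forward as they close: fully open they stand 13 mm farther back than shut.
Start: joints at [-71.012, 7.471, 85.268, -0, 87.261, -4.893], TCP at [242.922, -548.629, 231.292] pointing down, gripper open.
Joint ranges: [-169.43, 169.43], [-51.17, 129.36], [1.28, 143.12], [-76.62, 256.62], [0, 156.53], [-152.29, 152.29]. Speed limits (degrees/s): [136.94, 136.94, 159.86, 180, 180, 180].

### API

Orientations are given as [roll, pitch, yaw] about the fixed x, y, z axes, in that order (R = Rz(yaw) Ry(pitch) Rx(roll)).
In Python, from bench import r gives the robot as it stands.
- The arm moves only by the tool apply_moves, never from a script. Its argument "steps" is a list of rows, each a list of 7 numbers: the opening, from -1 (shut) to 1 (fully open), then the shift along the tool's x, y, z in mm, then the turn, a rotation vector about the tool's x, y, z in units of 5 degrees (1.0 is 5 degrees). A call has exactly 8 rows; each row shifts and turns the commanded pose from where the row before left it, along the tool's axes as they then stand; what a row does not reach is not made up. A row lasts 1/10 s, in which the tool goes at most 50 mm and 8.59 degrees, less where a joint would pass 70% of its speed; a pose out of reach is approached as far as the arm can. A call is refused whole if a number of a shift passes 50 or a number of a turn 1, either way. A call with a gripper value outside its range is refused whole. The fingers move at their own pace and stop on an object; "squeeze" is the grip in N (left out, the last holds). Time passes only in rows, so rows that do not move let the fingers close, or fill a call up. It gives the time, the measured TCP pose, the force, the opening and the grip force at its end, in the units of the state.
- r.sense(): the state, without advancing time (a new reading comes with each control period).
- r.snapshot(name): name is "scene" or "top"; returns a dict with "color" (480x640x3 uint8, blue, green, red), "depth" (480x640 float32, mm along the optical axis (not along the pixel's ray), 0 where there is no reading), "mtx" (3x3 intrinsics, pixels), "T" (4x4, takes a point from camera to world coordinates). Camera axes: x right, y down, z forward; pixel columns grow to the right and rows downward; lengths in mm; the calibration is good to about 2 mm. A picture is of the moment at which its call begins.
- r.hand_in(): hands the job in; it is judged then, once.
The state is a dict: "time": time; "joint_pos": joint angles; "qd": joint speeds; "joint_efforts": joint torques, N m; "tool_pos": TCP position; "tcp_rot": TCP orientation; "ft_force": force on the tool from outside, world axes, zero at the start; "wrist_torque": the same for the moment, N m; "finger_gap": finger opening in mm; "grip_force": force on a finger pad.
Only numpy, scipy, OpenCV 4.12 (cv2) and the standard library are available. Lean on these libraries where they do the work, as an engineer would, in place of code of your own. Each camera call takes 0.05 s, during which the arm holds its last target. There are 200 camera calls.

## Working session

There is one attempt and no reset: what is moved stays moved. The work goes in short steps, Python scripts to look and compute and a tool call to move; the robot and the scene stay as the last step left them, time stands still between calls to the robot, and variables do not carry over. Pictures are saved under pics/ and viewed, at most 14 in all, crops included, and the job is handed in when it is done.

Besides the shell and the picture viewer there is one more tool, called after "Request:" as name(argument=value, ...), one argument or row to a line, values as JSON. apply_moves: Moves the arm, as the interface text tells. Its arguments: {"type":"object","properties":{"steps":{"type":"array"},"squeeze":{"type":"number"}},"required":["steps"]}

```bash
mkdir -p pics; ls; python3 - <<'E'
from bench import r
import cv2, numpy as np
s=r.sense(); print(s)
for n in("scene","top"):
    d=r.snapshot(n); cv2.imwrite(f"pics/{n}0.png",d["color"]); np.savez(f"{n}0.npz",**d); print(n,d["mtx"].round(1).tolist(),d["T"].round(3).tolist())
E
```

```text
pics
{'time': 0.0, 'joint_pos': array([-7.10129166e+01,  7.51620489e+00,  8.53300056e+01,  1.64924927e-03,
        8.72621346e+01, -4.89398037e+00]), 'qd': array([-0.04600985,  0.00681223, -0.04735281, -0.06310447, -0.00812612,
        0.10121511]), 'joint_efforts': array([-1.73495268e-03, -5.69382119e+01, -5.00567079e+01, -5.87019331e-04,
        1.45712882e-02, -3.09534346e-05]), 'tool_pos': array([ 242.74231626, -548.09268409,  230.2260473 ]), 'tcp_rot': array([-1.79892190e+02, -1.08843631e-02,  2.38809732e+01]), 'ft_force': array([ 0.6045992 , -0.07425338, -0.02545396]), 'wrist_torque': array([ 0.00310546,  0.00923257, -0.005985  ]), 'grip_force': 0.0, 'finger_gap': 85.38006399078948}
scene [[550.7, 0.0, 311.6], [0.0, 550.7, 239.2], [0.0, 0.0, 1.0]] [[-0.654, -0.553, 0.517, 161.273], [-0.757, 0.467, -0.457, 527.505], [0.011, -0.69, -0.724, 668.2], [0.0, 0.0, 0.0, 1.0]]
top [[557.5, 0.0, 327.8], [0.0, 557.5, 232.1], [0.0, 0.0, 1.0]] [[-0.003, -0.996, 0.093, 516.635], [-1.0, 0.001, -0.019, 151.384], [0.019, -0.093, -0.995, 966.948], [0.0, 0.0, 0.0, 1.0]]
```

View pics/scene0.png

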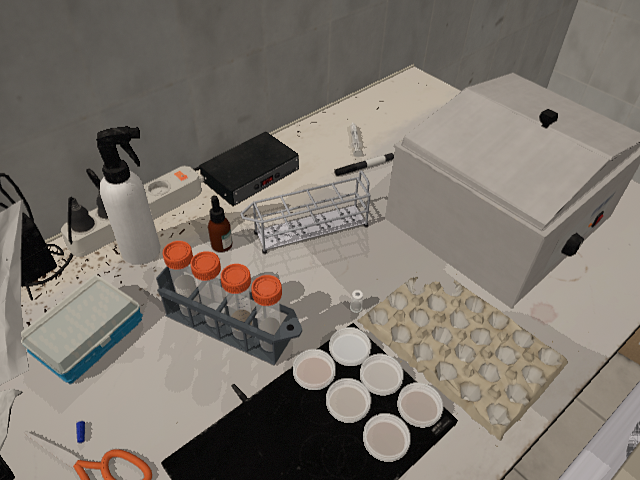

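View pics/top0.png

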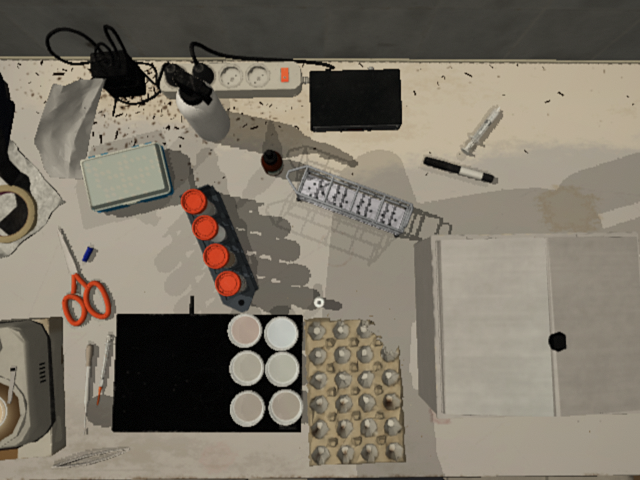

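The bench rack runs from (195,195) to (228,285) in the top view, with its nose at (240,303). The wire rack spans about (290,170) to (415,225), and I need a closer look to tell its ends apart.

```bash
cat > h.py <<'E'
import numpy as np, cv2
def load(n): return dict(np.load(n))
def ray(d,uv,z):
    uv=np.atleast_2d(uv).astype(float); p=np.c_[uv,np.ones(len(uv))]@np.linalg.inv(d["mtx"]).T@d["T"][:3,:3].T
    c=d["T"][:3,3]; return c+p*((z-c[2])/p[:,2])[:,None]
def proj(d,P):
    P=np.atleast_2d(P); q=(P-d["T"][:3,3])@d["T"][:3,:3]@d["mtx"].T; return q[:,:2]/q[:,2:]
def cloud(d):
    v,u=np.mgrid[:480,:640]; z=d["depth"]; p=np.stack([u*z,v*z,z],-1)@np.linalg.inv(d["mtx"]).T
    return p@d["T"][:3,:3].T+d["T"][:3,3]
def caps(d,roi,amin=150):
    h=cv2.cvtColor(d["color"],cv2.COLOR_BGR2HSV); m=cv2.inRange(h,(3,150,90),(18,255,255)); k=np.zeros_like(m); a,b,c,e=roi; k[b:e,a:c]=m[b:e,a:c]
    cs=[c for c in cv2.findContours(k,0,2)[0] if cv2.contourArea(c)>amin]; return cs
E
python3 - <<'E'
from h import *
t=load("top0.npz"); s=load("scene0.npz"); C=cloud(t); S=cloud(s)
for c in caps(t,(170,170,260,310)):
    m=np.zeros((480,640),np.uint8); cv2.drawContours(m,[c],-1,1,-1); P=C[(m>0)&(t["depth"]>0)]; P=P[P[:,2]>np.percentile(P[:,2],90)-8]
    (x,y),rd=cv2.minEnclosingCircle(c); print("top",(round(x),round(y),round(rd,1)),ray(t,(x,y),130).round(1),"depth mid",((P.max(0)+P.min(0))/2).round(1),P[:,2].max().round(1),np.ptp(P,0).round(1))
for c in caps(s,(150,230,300,320)):
    m=np.zeros((480,640),np.uint8); cv2.drawContours(m,[c],-1,1,-1); P=S[(m>0)&(s["depth"]>0)]; P=P[P[:,2]>np.percentile(P[:,2],80)-5]
    print("scene",cv2.boundingRect(c),((P.max(0)+P.min(0))/2).round(1),P[:,2].max().round(1))
for n,u in(("nosehole",(241,302)),): print(n,ray(t,u,65).round(1))
# clutter heights
for n,(a,b,c,e) in dict(box=(445,245,640,410),bottle=(180,60,230,140),blue=(85,150,165,205),psu=(315,75,395,125),wire=(285,160,425,240),hot=(120,320,220,425),drop=(262,150,283,173)).items():
    P=C[b:e,a:c].reshape(-1,3); P=P[t["depth"][b:e,a:c].ravel()>0]; print(n,np.percentile(P[:,2],[2,50,98]).round(),P.min(0).round(),P.max(0).round())
i1=cv2.resize(t["color"][145:250,270:430],(800,525),interpolation=2)
cv2.imwrite("pics/w_top.png",i1)
cv2.imwrite("pics/w_sc.png",cv2.resize(s["color"][165:265,235:385],(800,533),interpolation=2))
E
```

```text
top (227, 283, 12.9) [[518.9 285.  130. ]] depth mid [518.4 285.1 131.2] 136.5 [37.1 37.1 10.8]
top (215, 256, 12.8) [[560.1 303.4 130. ]] depth mid [559.3 303.2 131.1] 137.0 [36.  36.2 11.7]
top (204, 227, 12.8) [[603.2 320.7 130. ]] depth mid [602.1 320.4 130.9] 136.1 [35.1 36.7 10.4]
top (193, 201, 12.7) [[643.  338.5 130. ]] depth mid [642.  337.7 130.8] 136.1 [36.7 36.7 10.5]
scene (251, 275, 31, 31) [519.5 285.2 130. ] 134.2
scene (221, 264, 30, 30) [560.  303.4 129.5] 133.3
scene (163, 241, 58, 40) [622.8 329.6 130. ] 134.2
nosehole [[488.9 273.1  65. ]]
box [180. 195. 210.] [ 342. -416.   -3.] [584. -26. 235.]
bottle [ -1.  76. 236.] [766. 294.  -5.] [917. 396. 239.]
blue [-1. 50. 54.] [649. 404.  -5.] [753. 555.  56.]
psu [37. 40. 43.] [787.  18.  35.] [876. 154.  46.]
wire [-3.  1. 73.] [587. -39.  -6.] [736. 208.  99.]
hot [ 9. 12. 16.] [285. 314.   6.] [458. 484.  19.]
drop [ -2.  54. 107.] [705. 211.  -5.] [754. 248. 109.]
```

View pics/w_top.png

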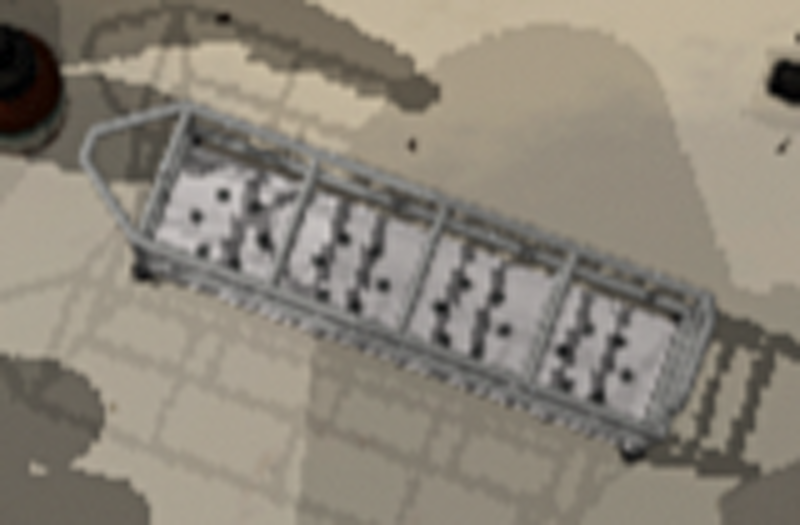

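View pics/w_sc.png

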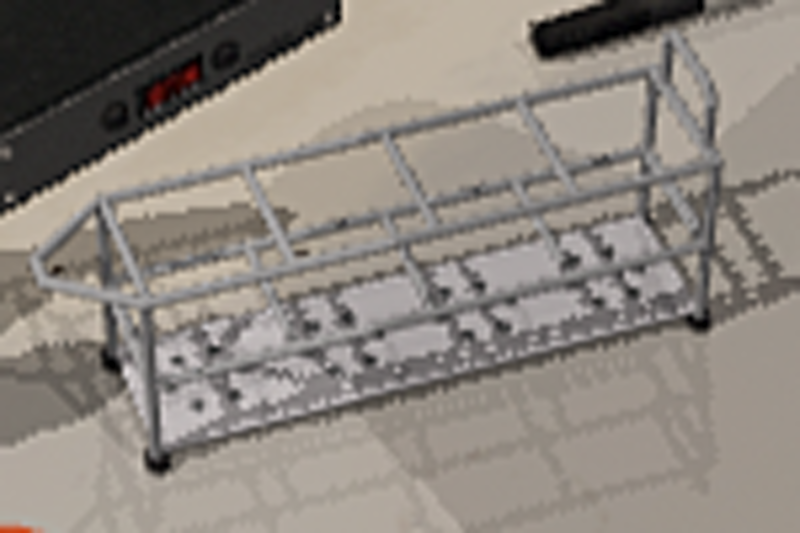

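The wire rack's nose is at the left of the top view, by the dropper bottle (crop (90,150)). The raised loop is at its right, so place 1 is the left cell. Next I get the wire rack's frame from the crossbar midpoints in both views.

```bash
python3 - <<'E'
from h import *
t=load("top0.npz"); s=load("scene0.npz")
bt=np.array([[185,105,143,243],[318,162,275,285],[447,205,403,330],[573,250,532,378]],float)
bs=np.array([[100,198,148,300],[247,168,292,258],[387,135,432,222],[522,98,572,193]],float)
def ends(b,sc,o): return (b.reshape(-1,2)+.5)/sc-.5+o
X=np.array([90,45,0,-45.])
for n,d,b in(("top",t,ends(bt,5,(270,145))),("scene",s,ends(bs,16/3,(235,165)))):
    P=ray(d,b,70).reshape(-1,2,3); M=P.mean(1)[:,:2]; print(n,M.round(1).tolist(),"width",np.linalg.norm(P[:,0]-P[:,1],axis=1).round(1),"gap",np.linalg.norm(np.diff(M,axis=0),axis=1).round(1))
    A=np.c_[X,np.ones(4)]; k=np.linalg.lstsq(A,M,rcond=None)[0]; u=k[0]/np.linalg.norm(k[0]); c=M.mean(0)-u*X.mean()
    print(" origin",c.round(1),"dir",np.degrees(np.arctan2(u[1],u[0])).round(1)); print(" places",[(c+u*x).round(1).tolist() for x in(67.5,22.5,-22.5,-67.5)])
C=cloud(t); P=C[155:240,280:425].reshape(-1,3); P=P[(P[:,2]>66)&(P[:,2]<76)]; print("depth wires",len(P),cv2.minAreaRect(P[:,:2].astype(np.float32)))
B=np.array([[518.4,285.1],[559.3,303.2],[602.1,320.4],[642,337.7]]); v=B[0]-B[3]; print("bench dir",np.degrees(np.arctan2(v[1],v[0])),np.linalg.norm(np.diff(B,axis=0),axis=1))
D=C[140:180,255:290].reshape(-1,3); D=D[(D[:,2]>90)&(D[:,2]<115)]; print("dropper",D.mean(0))
E
```

```text
top [[687.1, 174.9], [670.7, 131.8], [656.3, 90.0], [641.0, 48.6]] width [47.6 42.9 43.6 44.2] gap [46.1 44.2 44.1]
 origin [656.1  90.2] dir 70.0
 places [[679.1, 153.6], [663.8, 111.3], [648.4, 69.0], [633.1, 26.7]]
scene [[689.5, 174.4], [673.9, 131.8], [658.5, 89.7], [642.8, 47.6]] width [46.8 42.1 41.4 45.9] gap [45.4 44.8 45. ]
 origin [658.4  89.7] dir 69.8
 places [[681.7, 153.1], [666.2, 110.9], [650.6, 68.6], [635.1, 26.4]]
depth wires 937 ((659.6443481445312, 102.76360321044922), (210.034912109375, 51.57355880737305), 69.51089477539062)
bench dir -156.94702894479042 [44.72605505 46.12678181 43.48907909]
dropper [721.46565931 227.55388044 102.91016544]
```

Both views agree to about 2.5 mm, and the sizes match what was given. I rise first, then cross above the bath.

Request:
apply_moves(
  steps=[
    [1,0,0,-15,0,0,0],
    [1,0,0,-15,0,0,0],
    [1,0,0,-15,0,0,0],
    [1,0,0,-15,0,0,0],
    [1,0,0,-15,0,0,0],
    [1,0,0,-15,0,0,0],
    [1,0,0,-15,0,0,0],
    [1,0,0,-15,0,0,0],
  ],
  squeeze=40,
)

```text
time: 0.9
tool_pos: [242.9, -548.6, 352.6]
tcp_rot: [180.0, 0.0, 23.9]
ft_force: [0.5, 0.2, 0.2]
finger_gap: 85.5
grip_force: 0.0
```

Request:
apply_moves(
  steps=[
    [1,24,-27,0,0,0,0],
    [1,24,-27,0,0,0,0],
    [1,24,-27,0,0,0,0],
    [1,24,-27,0,0,0,0],
    [1,24,-27,0,0,0,0],
    [1,24,-27,0,0,0,0],
    [1,24,-27,0,0,0,0],
    [1,24,-27,0,0,0,0],
  ],
)

```text
time: 1.7
tool_pos: [331.2, -272.0, 352.1]
tcp_rot: [180.0, -0.0, 23.9]
ft_force: [0.2, -0.5, 0.4]
finger_gap: 85.2
grip_force: 0.0
```

Request:
apply_moves(
  steps=[
    [1,24,-27,0,0,0,0],
    [1,24,-27,0,0,0,0],
    [1,24,-27,0,0,0,0],
    [1,24,-27,0,0,0,0],
    [1,24,-27,0,0,0,0],
    [1,24,-27,0,0,0,0],
    [1,24,-27,0,0,0,0],
    [1,24,-27,0,0,0,0],
  ],
)

```text
time: 2.5
tool_pos: [419.4, 3.4, 352.2]
tcp_rot: [180.0, -0.0, 23.9]
ft_force: [0.7, -0.1, 0.7]
finger_gap: 85.4
grip_force: 0.0
```

Request:
apply_moves(
  steps=[
    [1,24,-27,0,0,0,0],
    [1,24,-27,0,0,0,0],
    [1,24,-27,0,0,0,0],
    [1,24,-27,0,0,0,0],
    [1,24,-27,0,0,0,0],
    [1,24,-27,0,0,0,0],
    [1,0,0,0,0,0,0],
    [1,0,0,0,0,0,0],
  ],
)

```text
time: 3.3
tool_pos: [485.1, 208.8, 351.4]
tcp_rot: [180.0, 0.1, 24.0]
ft_force: [0.1, -0.2, 0.0]
finger_gap: 85.6
grip_force: 0.0
```

Request:
apply_moves(
  steps=[
    [1,10,-9,12,0,0,0],
    [1,10,-9,12,0,0,0],
    [1,10,-9,12,0,0,0],
    [1,10,-9,12,0,0,0],
    [1,10,-9,12,0,0,0],
    [1,12,-11,12,0,0,0],
    [1,0,0,12,0,0,0],
    [1,0,0,12,0,0,0],
  ],
)

```text
time: 4.1
tool_pos: [519.0, 284.7, 253.5]
tcp_rot: [180.0, 0.1, 23.9]
ft_force: [-0.4, 0.4, 0.7]
finger_gap: 85.4
grip_force: 0.0
```

```bash
python3 - <<'E'
from bench import r
import cv2
s=r.sense(); print(s["tool_pos"],s["tcp_rot"],s["joint_pos"])
d=r.snapshot("scene"); cv2.imwrite("pics/a1.png",d["color"])
E
```

```text
[518.98572376 284.74369446 253.51953048] [1.79988366e+02 8.48421162e-02 2.39238043e+01] [ 2.37970868e+01  5.83425809e+00  8.47219236e+01 -1.18216017e-02
  8.95286345e+01  8.98733799e+01]
```

View pics/a1.png

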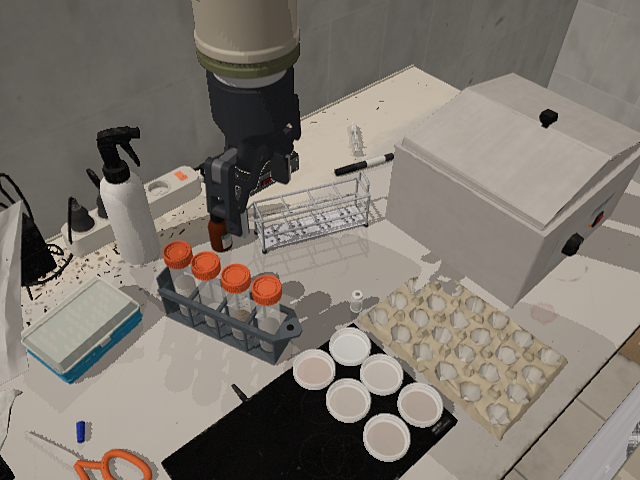

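The open gripper hangs above place 1 at about (255,170), with its fingers across the row. Now I descend and close.

Request:
apply_moves(
  steps=[
    [1,0,0,22,0,0,0],
    [1,0,0,22,0,0,0],
    [1,0,0,22,0,0,0],
    [1,0,0,22,0,0,0],
    [1,0,0,22,0,0,0],
    [1,0,0,20,0,0,0],
    [1,0,0,15,0,0,0],
    [1,0,0,8,0,0,0],
  ],
)

```text
time: 4.95
tool_pos: [518.5, 283.8, 100.7]
tcp_rot: [180.0, 0.1, 23.9]
ft_force: [-0.8, 0.1, 0.3]
finger_gap: 85.1
grip_force: 0.0
```

Request:
apply_moves(
  steps=[
    [-1,0,0,0,0,0,0],
    [-1,0,0,0,0,0,0],
    [-1,0,0,0,0,0,0],
    [-1,0,0,0,0,0,0],
    [-1,0,0,0,0,0,0],
    [-1,0,0,0,0,0,0],
    [-1,0,0,0,0,0,0],
    [-1,0,0,0,0,0,0],
  ],
)

```text
time: 5.75
tool_pos: [520.2, 285.0, 103.8]
tcp_rot: [-180.0, -0.1, 23.9]
ft_force: [-0.2, 0.8, 6.1]
finger_gap: 36.3
grip_force: 40.0
```

Request:
apply_moves(
  steps=[
    [-1,0,0,-6,0,0,0],
    [-1,0,0,-14,0,0,0],
    [-1,0,0,-20,0,0,0],
    [-1,0,0,-20,0,0,0],
    [-1,0,0,-20,0,0,-1],
    [-1,0,0,-20,0,0,-1],
    [-1,0,0,-20,0,0,-1],
    [-1,0,0,-20,0,0,-1],
  ],
)

```text
time: 6.55
tool_pos: [519.2, 284.5, 244.3]
tcp_rot: [180.0, -0.0, 44.1]
ft_force: [0.1, 0.4, -0.6]
finger_gap: 36.5
grip_force: 40.0
```

Request:
apply_moves(
  steps=[
    [-1,0,0,0,0,0,-1],
    [-1,0,0,0,0,0,-1],
    [-1,0,0,0,0,0,-1],
    [-1,0,0,0,0,0,-1],
    [-1,0,0,0,0,0,-1],
    [-1,0,0,0,0,0,-0.2],
    [-1,0,0,0,0,0,0],
    [-1,0,0,0,0,0,0],
  ],
)

```text
time: 7.35
tool_pos: [519.3, 284.6, 242.7]
tcp_rot: [180.0, -0.0, 69.8]
ft_force: [-0.0, 0.0, -0.5]
finger_gap: 36.5
grip_force: 39.9
```

```bash
python3 - <<'E'
from bench import r
import cv2
s=r.sense(); print(s["tool_pos"],s["tcp_rot"],s["joint_pos"],s["finger_gap"],s["ft_force"])
d=r.snapshot("scene"); cv2.imwrite("pics/a2.png",d["color"])
E
```

```text
[519.28251867 284.59595947 242.69314267] [ 1.79987300e+02 -1.33344760e-02  6.97694865e+01] [2.37645414e+01 5.97964524e+00 8.56900524e+01 7.71612221e-04
 8.83119038e+01 4.39950339e+01] 36.47680597060636 [-0.04445101  0.00534807 -0.47256128]
```

View pics/a2.png

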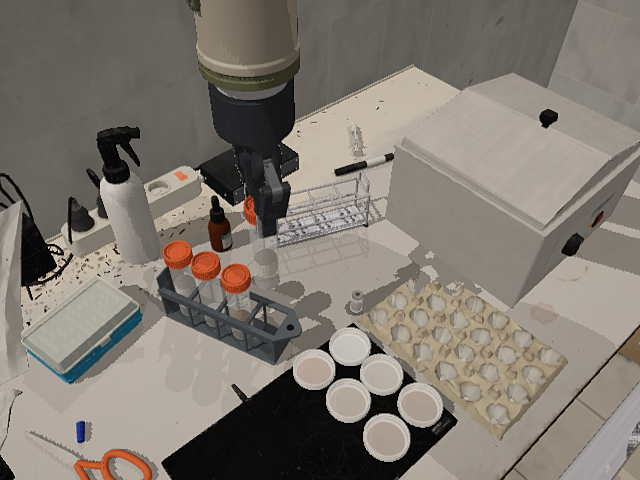

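The tube hangs upright in the gripper around (265,250). Place 1 of the bench rack is empty and the other tubes are undisturbed. Now I move over wire-rack place 1.

Request:
apply_moves(
  steps=[
    [-1,-8,22,0,0,0,0],
    [-1,-10,30,0,0,0,0],
    [-1,-10,30,0,0,0,0],
    [-1,-10,30,0,0,0,0],
    [-1,-10,30,0,0,0,0],
    [-1,-10,30,0,0,0,0],
    [-1,-9,25,0,0,0,0],
    [-1,0,0,0,0,0,0],
  ],
)

```text
time: 8.2
tool_pos: [683.0, 150.8, 241.5]
tcp_rot: [180.0, 0.1, 69.6]
ft_force: [-0.5, -0.1, -0.7]
finger_gap: 36.2
grip_force: 40.1
```

Request:
apply_moves(
  steps=[
    [-1,0,0,0,0,0,0],
    [-1,0,0,8,0,0,0],
    [-1,0,0,12,0,0,0],
    [-1,0,0,12,0,0,0],
    [-1,0,0,12,0,0,0],
    [-1,0,0,8,0,0,0],
    [-1,0,0,4,0,0,0],
    [-1,0,0,0,0,0,0],
  ],
)

```text
time: 9.0
tool_pos: [680.7, 153.9, 185.2]
tcp_rot: [-179.9, 0.0, 69.9]
ft_force: [0.9, -0.4, -0.4]
finger_gap: 36.4
grip_force: 40.1
```

```bash
python3 - <<'E'
from bench import r
import cv2,numpy as np
s=r.sense(); print(s["tool_pos"],s["tcp_rot"],s["finger_gap"],s["ft_force"])
d=r.snapshot("scene"); np.savez("s3.npz",**d); a=cv2.resize(d["color"][120:270,220:420],(800,600),interpolation=2)
cv2.imwrite("pics/a3.png",a)
E
```

```text
[680.74023922 153.87802473 185.24946998] [-1.79928136e+02  3.88665547e-02  6.98832053e+01] 36.40861765020181 [ 0.94321867 -0.37155293 -0.42414233]
```

View pics/a3.png

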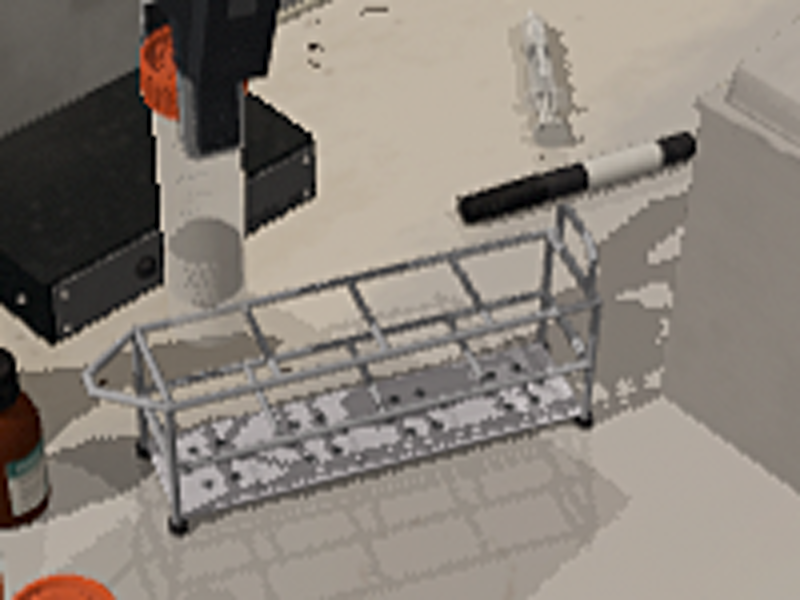

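The tube hangs above cell 1 with its foot centre at crop (204,290). I'll check that point against the cell.

```bash
python3 - <<'E'
from h import *
d=load("s3.npz"); u=(np.array([204,290])+.5)/4-.5+[220,120]
for z in(82,88,94): print(z,ray(d,u,z).round(1))
print(((proj(d,[[680.7,153.9,88],[680.7,153.9,70]])-[220,120]+.5)*4-.5).round())
E
```

```text
82 [[700.9 139.2  82. ]]
88 [[695.4 143.2  88. ]]
94 [[689.9 147.2  94. ]]
[[205. 321.]
 [207. 355.]]
```

Request:
apply_moves(
  steps=[
    [-1,0,0,4,0,0,0],
    [-1,0,0,6,0,0,0],
    [-1,0,0,6,0,0,0],
    [-1,0,0,6,0,0,0],
    [-1,0,0,5,0,0,0],
    [-1,0,0,3,0,0,0],
    [-1,0,0,0,0,0,0],
    [-1,0,0,0,0,0,0],
  ],
)

```text
time: 9.85
tool_pos: [681.3, 153.9, 156.4]
tcp_rot: [180.0, -0.0, 69.9]
ft_force: [-0.7, -0.4, -0.1]
finger_gap: 36.4
grip_force: 40.1
```

```bash
python3 - <<'E'
from bench import r
from h import *
d=r.snapshot("scene"); s=r.sense(); print(s["tool_pos"],s["ft_force"])
o=np.array([220,130]); x,y,z=s["tool_pos"]
cr=cv2.resize(d["color"][130:280,220:420],(800,600),interpolation=2)
f=lambda P:((proj(d,P)-o+.5)*4-.5).round().astype(int)
a=np.linspace(0,2*np.pi,25)
for foot,col in((z-98,(0,255,0)),(z-83,(255,0,0))):
    for h,rad in((0,16),(110,19),(127,19)):
        cv2.polylines(cr,[f(np.c_[x+rad*np.cos(a),y+rad*np.sin(a),a*0+foot+h])],True,col,1)
cv2.imwrite("pics/a4.png",cr)
E
```

```text
[681.38262665 153.93049047 156.6087264 ] [0.00848297 0.3492909  0.04221041]
```

View pics/a4.png

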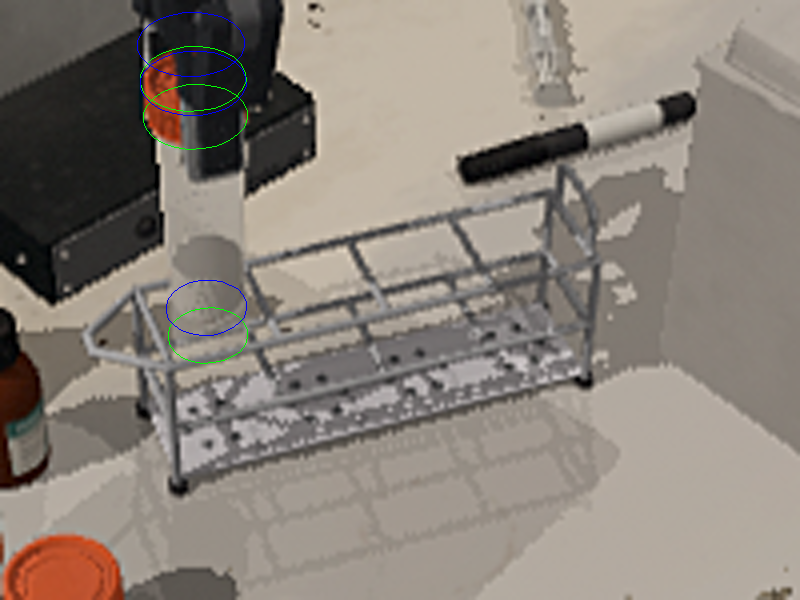

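The green overlay (nominal grip, foot 98 mm below the TCP) matches both cap and foot. The tube is inside cell 1 with room around it, so I lower it to the floor.

Request:
apply_moves(
  steps=[
    [-1,0,0,6,0,0,0],
    [-1,0,0,9,0,0,0],
    [-1,0,0,9,0,0,0],
    [-1,0,0,9,0,0,0],
    [-1,0,0,7,0,0,0],
    [-1,0,0,4,0,0,0],
    [-1,0,0,2,0,0,0],
    [-1,0,0,1,0,0,0],
  ],
)

```text
time: 10.7
tool_pos: [681.2, 153.9, 109.2]
tcp_rot: [-180.0, -0.0, 69.9]
ft_force: [0.1, 0.3, 0.4]
finger_gap: 36.6
grip_force: 40.1
```

Request:
apply_moves(
  steps=[
    [-1,0,0,1,0,0,0],
    [-1,0,0,1,0,0,0],
    [-1,0,0,1,0,0,0],
    [-1,0,0,0.5,0,0,0],
    [-1,0,0,0,0,0,0],
    [-1,0,0,0,0,0,0],
    [-1,0,0,0,0,0,0],
    [-1,0,0,0,0,0,0],
  ],
)

```text
time: 11.5
tool_pos: [681.3, 153.9, 106.0]
tcp_rot: [180.0, -0.0, 69.9]
ft_force: [0.6, -0.1, 0.9]
finger_gap: 36.5
grip_force: 40.1
```

Request:
apply_moves(
  steps=[
    [-1,0,0,0.5,0,0,0],
    [-1,0,0,0.5,0,0,0],
    [-1,0,0,0.5,0,0,0],
    [-1,0,0,0.5,0,0,0],
    [-1,0,0,0,0,0,0],
    [-1,0,0,0,0,0,0],
    [-1,0,0,0,0,0,0],
    [-1,0,0,0,0,0,0],
  ],
)

```text
time: 12.3
tool_pos: [681.9, 154.3, 105.9]
tcp_rot: [179.9, -0.1, 69.9]
ft_force: [-2.5, 1.1, 10.0]
finger_gap: 36.5
grip_force: 41.0
```

Contact on the floor at 10 N. Release and rise.

Request:
apply_moves(
  steps=[
    [1,0,0,0,0,0,0],
    [1,0,0,0,0,0,0],
    [1,0,0,0,0,0,0],
    [1,0,0,0,0,0,0],
    [1,0,0,0,0,0,0],
    [1,0,0,0,0,0,0],
    [1,0,0,-6,0,0,0],
    [1,0,0,-10,0,0,0],
  ],
)

```text
time: 13.1
tool_pos: [680.6, 153.8, 119.4]
tcp_rot: [-179.9, 0.0, 69.9]
ft_force: [-0.0, 0.3, -0.0]
finger_gap: 85.1
grip_force: 0.0
```

Request:
apply_moves(
  steps=[
    [1,0,0,-15,0,0,0],
    [1,0,0,-20,0,0,0],
    [1,0,0,-20,0,0,0],
    [1,0,0,-20,0,0,1],
    [1,0,0,-20,0,0,1],
    [1,0,0,-15,0,0,1],
    [1,0,0,-10,0,0,1],
    [1,0,0,0,0,0,1],
  ],
)

```text
time: 13.9
tool_pos: [682.6, 154.1, 244.7]
tcp_rot: [179.8, -0.3, 44.7]
ft_force: [0.0, -0.7, -0.0]
finger_gap: 85.0
grip_force: 0.0
```

```bash
cat > look.py <<'E'
import sys
from bench import r
from h import *
s=r.sense(); print(s["tool_pos"].round(1),s["tcp_rot"].round(1),s["finger_gap"].round(1),s["joint_pos"].round(0))
a=np.radians(s["tcp_rot"][2]); ex=np.array([np.cos(a),np.sin(a)]); ey=np.array([np.sin(a),-np.cos(a)])
if len(sys.argv)>2:
    d=np.array([float(v) for v in sys.argv[1:3]])-s["tool_pos"][:2]; print("tool shift x,y",(d@ex).round(1),(d@ey).round(1))
for n in("top","scene"):
    d=r.snapshot(n); np.savez(n+"_now.npz",**d); C=cloud(d)
    for c in caps(d,(150,140,430,320),60):
        m=np.zeros((480,640),np.uint8); cv2.drawContours(m,[c],-1,1,-1); P=C[(m>0)&(d["depth"]>0)]; P=P[(P[:,2]>122)&(P[:,2]<142)]
        if len(P)>30: print(n,((P.max(0)+P.min(0))/2).round(1)[:2],"ztop",np.percentile(P[:,2],95).round(1),"size",np.ptp(P,0).round()[:2])
E
python3 look.py 560 303.4
```

```text
Traceback (most recent call last):
  File "look.py", line 4, in <module>
    s=r.sense(); print(s["tool_pos"].round(1),s["tcp_rot"].round(1),s["finger_gap"].round(1),s["joint_pos"].round(0))
                                                                    ^^^^^^^^^^^^^^^^^^^^^
AttributeError: 'float' object has no attribute 'round'
```

```bash
sed -i 's/s\["finger_gap"\].round(1)/round(s["finger_gap"],1)/' look.py; python3 look.py 560 303.4
```

```text
[682.6 154.1 244.7] [179.8  -0.3  44.7] 85.0 [ 9. 22. 66. -0. 91. 54.]
tool shift x,y 17.8 -192.4
top [559.4 303.5] ztop 134.1 size [36. 37.]
top [602.2 320.6] ztop 133.5 size [35. 37.]
top [642.2 337.7] ztop 133.8 size [37. 36.]
top [678.7 153.4] ztop 135.1 size [34. 35.]
scene [559.5 303.5] ztop 132.5 size [37. 38.]
scene [622.8 329.7] ztop 132.3 size [78. 55.]
scene [681.1 154.6] ztop 134.1 size [40. 39.]
```

Tube 1 is seated: cap top at 135 mm, centred within 2 mm of the cell. Now tube 2.

Request:
apply_moves(
  steps=[
    [1,2.5,-27.5,0,0,0,0],
    [1,2.5,-27.5,0,0,0,0],
    [1,2.5,-27.5,0,0,0,0],
    [1,2.5,-27.5,0,0,0,0],
    [1,2.5,-27.5,0,0,0,0],
    [1,2.5,-27.5,0,0,0,0],
    [1,2.5,-27.5,0,0,0,0],
    [1,0,0,0,0,0,1],
  ],
)

```text
time: 14.8
tool_pos: [555.6, 305.5, 240.6]
tcp_rot: [-179.9, -0.0, 40.2]
ft_force: [0.7, -0.7, 0.5]
finger_gap: 85.6
grip_force: 0.0
```

Request:
apply_moves(
  steps=[
    [1,0,0,5,0,0,1],
    [1,0,0,10,0,0,1],
    [1,0,0,10,0,0,1],
    [1,0,0,10,0,0,0.3],
    [1,0,0,5,0,0,0],
    [1,0,0,0,0,0,0],
    [1,0,0,0,0,0,0],
    [1,0,0,0,0,0,0],
  ],
)

```text
time: 15.6
tool_pos: [558.1, 302.8, 200.6]
tcp_rot: [-180.0, -0.1, 23.4]
ft_force: [0.0, -0.4, -0.0]
finger_gap: 85.1
grip_force: 0.0
```

Request:
apply_moves(
  steps=[
    [1,1,0,10,0,0,0],
    [1,0,0,16,0,0,0],
    [1,0,0,18,0,0,0],
    [1,0,0,18,0,0,0],
    [1,0,0,16,0,0,0],
    [1,0,0,12,0,0,0],
    [1,0,0,7,0,0,0],
    [1,0,0,2,0,0,0],
  ],
)

```text
time: 16.4
tool_pos: [558.2, 302.8, 99.6]
tcp_rot: [-180.0, 0.1, 23.4]
ft_force: [-0.1, 0.3, 0.2]
finger_gap: 85.8
grip_force: 0.0
```

Request:
apply_moves(
  steps=[
    [-1,0,0,0,0,0,0],
    [-1,0,0,0,0,0,0],
    [-1,0,0,0,0,0,0],
    [-1,0,0,0,0,0,0],
    [-1,0,0,0,0,0,0],
    [-1,0,0,0,0,0,0],
    [-1,0,0,0,0,0,0],
    [-1,0,0,0,0,0,0],
  ],
)

```text
time: 17.2
tool_pos: [559.4, 303.4, 101.9]
tcp_rot: [-180.0, -0.1, 23.4]
ft_force: [-0.5, 0.5, 6.3]
finger_gap: 36.2
grip_force: 40.1
```

Request:
apply_moves(
  steps=[
    [-1,0,0,-6,0,0,0],
    [-1,0,0,-14,0,0,0],
    [-1,0,0,-20,0,0,0],
    [-1,0,0,-20,0,0,0],
    [-1,0,0,-20,0,0,0],
    [-1,0,0,-20,0,0,0],
    [-1,0,0,-20,0,0,-1],
    [-1,0,0,-20,0,0,-1],
  ],
)

```text
time: 18.0
tool_pos: [558.5, 303.0, 242.6]
tcp_rot: [180.0, -0.0, 33.6]
ft_force: [-0.5, 0.8, -0.1]
finger_gap: 36.3
grip_force: 40.0
```

Request:
apply_moves(
  steps=[
    [-1,0,0,0,0,0,-1],
    [-1,0,0,0,0,0,-1],
    [-1,0,0,0,0,0,-1],
    [-1,0,0,0,0,0,-1],
    [-1,0,0,0,0,0,-1],
    [-1,0,0,0,0,0,-1],
    [-1,0,0,0,0,0,-1],
    [-1,0,0,0,0,0,-0.3],
  ],
)

```text
time: 18.8
tool_pos: [558.6, 303.0, 241.6]
tcp_rot: [180.0, -0.0, 70.0]
ft_force: [-0.2, 0.2, 0.5]
finger_gap: 36.6
grip_force: 39.9
```

```bash
python3 look.py 665.3 111.1
```

```text
[558.6 303.  241.6] [180.  -0.  70.] 36.6 [24. 13. 78. -0. 89. 44.]
tool shift x,y -143.9 165.8
top [680.2 153.4] ztop 135.7 size [37. 35.]
scene [623.  329.2] ztop 132.4 size [78. 55.]
scene [681.5 154.7] ztop 134.4 size [39. 37.]
```

Request:
apply_moves(
  steps=[
    [-1,-15,17,0,0,0,0],
    [-1,-21,24,0,0,0,0],
    [-1,-22,26,0,0,0,0],
    [-1,-22,26,0,0,0,0],
    [-1,-22,26,0,0,0,0],
    [-1,-22,25,0,0,0,0],
    [-1,-20,22,0,0,0,0],
    [-1,0,0,0,0,0,0],
  ],
)

```text
time: 19.7
tool_pos: [666.3, 106.8, 240.7]
tcp_rot: [180.0, 0.1, 69.5]
ft_force: [-0.3, 0.2, -1.1]
finger_gap: 36.5
grip_force: 40.0
```

Request:
apply_moves(
  steps=[
    [-1,0,0,0,0,0,0],
    [-1,0,0,8,0,0,0],
    [-1,0,0,12,0,0,0],
    [-1,0,0,12,0,0,0],
    [-1,0,0,12,0,0,0],
    [-1,0,0,8,0,0,0],
    [-1,0,0,3,0,0,0],
    [-1,0,0,0,0,0,0],
  ],
)

```text
time: 20.5
tool_pos: [664.7, 110.7, 185.0]
tcp_rot: [-179.9, 0.0, 69.9]
ft_force: [0.3, -0.0, -0.1]
finger_gap: 36.8
grip_force: 40.0
```

```bash
python3 look.py 665.3 111.1; cat > ov.py <<'E'
import sys
from bench import r
from h import *
s=r.sense(); d=load("scene_now.npz"); o=np.array([220,130]); x,y,z=s["tool_pos"]
cr=cv2.resize(d["color"][130:280,220:420],(800,600),interpolation=2)
f=lambda P:((proj(d,P)-o+.5)*4-.5).round().astype(int)
a=np.linspace(0,2*np.pi,25)
for h,rad in((0,16),(110,19)): cv2.polylines(cr,[f(np.c_[x+rad*np.cos(a),y+rad*np.sin(a),a*0+z-97+h])],True,(0,255,0),1)
cv2.imwrite(f"pics/{sys.argv[1]}.png",cr)
E
python3 ov.py b1
```

```text
[664.7 110.7 185. ] [-179.9    0.    69.9] 36.8 [ 5. 20. 75.  0. 85. 25.]
tool shift x,y 0.6 0.5
top [602.1 320.5] ztop 133.6 size [35. 37.]
top [642.3 338. ] ztop 133.7 size [37. 36.]
scene [623.  329.8] ztop 132.4 size [78. 54.]
scene [681.3 153.9] ztop 134.2 size [38. 38.]
```

View pics/b1.png

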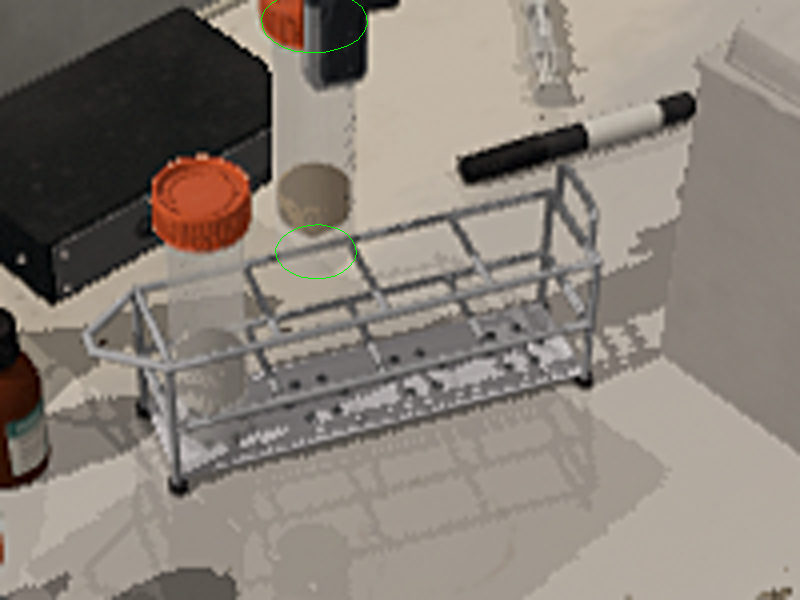

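Tube 1 stands in cell 1. Tube 2, the one with sediment, hangs above cell 2 and matches the overlay. Now I lower it.

Request:
apply_moves(
  steps=[
    [-1,0.5,0,4,0,0,0],
    [-1,0,0,7,0,0,0],
    [-1,0,0,8,0,0,0],
    [-1,0,0,8,0,0,0],
    [-1,0,0,8,0,0,0],
    [-1,0,0,7,0,0,0],
    [-1,0,0,4,0,0,0],
    [-1,0,0,0,0,0,0],
  ],
)

```text
time: 21.4
tool_pos: [664.6, 111.1, 138.7]
tcp_rot: [-179.9, 0.0, 69.9]
ft_force: [-0.6, -0.4, -0.1]
finger_gap: 36.4
grip_force: 40.0
```

Request:
apply_moves(
  steps=[
    [-1,0,0,4,0,0,0],
    [-1,0,0,6,0,0,0],
    [-1,0,0,7,0,0,0],
    [-1,0,0,6,0,0,0],
    [-1,0,0,4,0,0,0],
    [-1,0,0,2,0,0,0],
    [-1,0,0,1,0,0,0],
    [-1,0,0,1,0,0,0],
  ],
)

```text
time: 22.2
tool_pos: [665.4, 111.2, 109.0]
tcp_rot: [180.0, -0.0, 69.9]
ft_force: [-0.0, -0.9, -0.2]
finger_gap: 36.3
grip_force: 40.0
```

Request:
apply_moves(
  steps=[
    [-1,0,0,0.5,0,0,0],
    [-1,0,0,0.5,0,0,0],
    [-1,0,0,0.5,0,0,0],
    [-1,0,0,0.5,0,0,0],
    [-1,0,0,0,0,0,0],
    [-1,0,0,0,0,0,0],
    [-1,0,0,0,0,0,0],
    [-1,0,0,0,0,0,0],
  ],
)

```text
time: 23.0
tool_pos: [665.2, 111.2, 106.8]
tcp_rot: [180.0, -0.0, 69.9]
ft_force: [-1.0, 0.4, -0.2]
finger_gap: 36.5
grip_force: 40.0
```

Request:
apply_moves(
  steps=[
    [-1,0,0,0.5,0,0,0],
    [-1,0,0,0.5,0,0,0],
    [-1,0,0,0.5,0,0,0],
    [-1,0,0,0.5,0,0,0],
    [-1,0,0,0.5,0,0,0],
    [-1,0,0,0.5,0,0,0],
    [-1,0,0,0,0,0,0],
    [-1,0,0,0,0,0,0],
  ],
)

```text
time: 23.8
tool_pos: [665.3, 111.2, 104.0]
tcp_rot: [180.0, -0.0, 69.9]
ft_force: [-0.1, 0.1, 1.8]
finger_gap: 36.7
grip_force: 40.2
```

Request:
apply_moves(
  steps=[
    [-1,0,0,0.5,0,0,0],
    [-1,0,0,0.5,0,0,0],
    [-1,0,0,0,0,0,0],
    [-1,0,0,0,0,0,0],
    [1,0,0,0,0,0,0],
    [1,0,0,0,0,0,0],
    [1,0,0,0,0,0,0],
    [1,0,0,0,0,0,0],
  ],
)

```text
time: 24.6
tool_pos: [665.0, 111.2, 102.4]
tcp_rot: [-180.0, 0.0, 69.9]
ft_force: [-0.7, 1.0, 0.7]
finger_gap: 85.1
grip_force: 0.0
```

Request:
apply_moves(
  steps=[
    [1,0,0,0,0,0,0],
    [1,0,0,-6,0,0,0],
    [1,0,0,-12,0,0,0],
    [1,0,0,-22,0,0,0],
    [1,0,0,-25,0,0,0],
    [1,0,0,-25,0,0,1],
    [1,0,0,-25,0,0,1],
    [1,0,0,-20,0,0,1],
  ],
)

```text
time: 25.4
tool_pos: [665.8, 111.3, 241.4]
tcp_rot: [179.9, -0.1, 54.7]
ft_force: [0.2, 0.1, 0.9]
finger_gap: 85.1
grip_force: 0.0
```

Request:
apply_moves(
  steps=[
    [1,0,0,0,0,0,1],
    [1,0,0,0,0,0,1],
    [1,0,0,0,0,0,1],
    [1,0,0,0,0,0,1],
    [1,0,0,0,0,0,1],
    [1,0,0,0,0,0,1],
    [1,0,0,0,0,0,0.3],
    [1,0,0,0,0,0,0],
  ],
)

```text
time: 26.2
tool_pos: [665.4, 111.2, 238.8]
tcp_rot: [180.0, -0.1, 23.4]
ft_force: [0.8, 0.0, 0.0]
finger_gap: 85.6
grip_force: 0.0
```

```bash
python3 look.py 602.4 320.6
```

```text
[665.4 111.2 238.8] [ 1.80e+02 -1.00e-01  2.34e+01] 85.6 [ 5. 19. 71. -0. 90. 72.]
tool shift x,y 25.5 -217.2
top [602.2 320.2] ztop 133.7 size [35. 37.]
top [642.3 338.1] ztop 133.5 size [37. 37.]
top [660.4 111.8] ztop 135.1 size [28. 36.]
scene [623.1 330.1] ztop 132.3 size [79. 55.]
scene [681.  154.3] ztop 134.2 size [38. 37.]
scene [665.7 112.6] ztop 134.2 size [38. 38.]
```

Tube 2 is seated. Now tube 3.

Request:
apply_moves(
  steps=[
    [1,3,-25,0,0,0,0],
    [1,3.5,-29,0,0,0,0],
    [1,3.5,-29,0,0,0,0],
    [1,3.5,-29,0,0,0,0],
    [1,3.5,-29,0,0,0,0],
    [1,3.5,-29,0,0,0,0],
    [1,3,-27,0,0,0,0],
    [1,2,-20,0,0,0,0],
  ],
)

```text
time: 27.1
tool_pos: [601.8, 322.3, 237.9]
tcp_rot: [-180.0, -0.0, 23.5]
ft_force: [0.7, -0.3, -0.5]
finger_gap: 85.4
grip_force: 0.0
```

Request:
apply_moves(
  steps=[
    [1,0,0,5,0,0,0],
    [1,0,0,15,0,0,0],
    [1,0,0,15,0,0,0],
    [1,0,0,4,0,0,0],
    [1,0,0,0,0,0,0],
    [1,0,0,0,0,0,0],
    [1,0,0,0,0,0,0],
    [1,0,0,0,0,0,0],
  ],
)

```text
time: 27.9
tool_pos: [602.9, 320.5, 199.7]
tcp_rot: [180.0, -0.1, 23.4]
ft_force: [-0.2, -0.5, -1.0]
finger_gap: 85.1
grip_force: 0.0
```

Request:
apply_moves(
  steps=[
    [1,0,0,10,0,0,0],
    [1,0,0,16,0,0,0],
    [1,0,0,18,0,0,0],
    [1,0,0,18,0,0,0],
    [1,0,0,16,0,0,0],
    [1,0,0,12,0,0,0],
    [1,0,0,7,0,0,0],
    [1,0,0,2,0,0,0],
  ],
)

```text
time: 28.7
tool_pos: [601.9, 320.3, 98.5]
tcp_rot: [-180.0, 0.1, 23.4]
ft_force: [-0.9, -0.3, 0.2]
finger_gap: 85.7
grip_force: 0.0
```

Request:
apply_moves(
  steps=[
    [-1,0,0,0,0,0,0],
    [-1,0,0,0,0,0,0],
    [-1,0,0,0,0,0,0],
    [-1,0,0,0,0,0,0],
    [-1,0,0,0,0,0,0],
    [-1,0,0,0,0,0,0],
    [-1,0,0,0,0,0,0],
    [-1,0,0,0,0,0,0],
  ],
)

```text
time: 29.5
tool_pos: [603.2, 320.9, 101.0]
tcp_rot: [-180.0, -0.1, 23.4]
ft_force: [-0.9, 0.3, 5.5]
finger_gap: 36.4
grip_force: 40.1
```

Request:
apply_moves(
  steps=[
    [-1,0,0,-6,0,0,0],
    [-1,0,0,-14,0,0,0],
    [-1,0,0,-20,0,0,0],
    [-1,0,0,-20,0,0,0],
    [-1,0,0,-20,0,0,0],
    [-1,0,0,-20,0,0,0],
    [-1,0,0,-22,0,0,-1],
    [-1,0,0,-22,0,0,-1],
  ],
)

```text
time: 30.3
tool_pos: [602.3, 320.4, 245.5]
tcp_rot: [180.0, -0.0, 33.6]
ft_force: [-0.0, -0.0, 0.3]
finger_gap: 36.5
grip_force: 39.9
```

Request:
apply_moves(
  steps=[
    [-1,0,0,0,0,0,-1],
    [-1,0,0,0,0,0,-1],
    [-1,0,0,0,0,0,-1],
    [-1,0,0,0,0,0,-1],
    [-1,0,0,0,0,0,-1],
    [-1,0,0,0,0,0,-1],
    [-1,0,0,0,0,0,-1],
    [-1,0,0,0,0,0,-0.3],
  ],
)

```text
time: 31.1
tool_pos: [602.5, 320.5, 244.7]
tcp_rot: [180.0, -0.0, 70.0]
ft_force: [0.8, -0.3, -0.8]
finger_gap: 36.6
grip_force: 39.9
```

```bash
python3 look.py 649.9 69
```

```text
[602.5 320.5 244.7] [180.  -0.  70.] 36.6 [24. 20. 69. -0. 91. 44.]
tool shift x,y -220.1 130.5
top [644.5 327.4] ztop 133.8 size [30. 16.]
top [664.9 111.8] ztop 135.3 size [37. 36.]
top [680.2 154.2] ztop 135.6 size [37. 36.]
scene [642.4 338.7] ztop 132.2 size [37. 37.]
scene [680.6 153.9] ztop 133.9 size [38. 37.]
scene [665.9 113.1] ztop 134.0 size [37. 37.]
```

Request:
apply_moves(
  steps=[
    [-1,-20,5,0,0,0,0],
    [-1,-28,5,0,0,0,0],
    [-1,-30,5,0,0,0,0],
    [-1,-30,5,0,0,0,0],
    [-1,-30,5,0,0,0,0],
    [-1,-30,5,0,0,0,0],
    [-1,-30,5,0,0,0,0],
    [-1,-22,5,0,0,0,0],
  ],
)

```text
time: 32.0
tool_pos: [563.9, 98.5, 244.3]
tcp_rot: [180.0, 0.0, 69.7]
ft_force: [-0.5, -0.4, -0.4]
finger_gap: 36.8
grip_force: 40.0
```

Request:
apply_moves(
  steps=[
    [-1,0,16,0,0,0,0],
    [-1,0,20,0,0,0,0],
    [-1,0,20,0,0,0,0],
    [-1,0,20,0,0,0,0],
    [-1,0,14.5,0,0,0,0],
    [-1,0,0,0,0,0,0],
    [-1,0,0,0,0,0,0],
    [-1,0,0,0,0,0,0],
  ],
)

```text
time: 32.8
tool_pos: [648.8, 69.4, 243.9]
tcp_rot: [-180.0, -0.0, 69.9]
ft_force: [0.1, -0.1, -0.1]
finger_gap: 36.4
grip_force: 40.1
```

Request:
apply_moves(
  steps=[
    [-1,0,0,4,0,0,0],
    [-1,0,0,8,0,0,0],
    [-1,0,0,12,0,0,0],
    [-1,0,0,12,0,0,0],
    [-1,0,0,12,0,0,0],
    [-1,0,0,8,0,0,0],
    [-1,0,0,4,0,0,0],
    [-1,0,0,0,0,0,0],
  ],
)

```text
time: 33.6
tool_pos: [648.9, 69.0, 182.8]
tcp_rot: [-179.9, 0.0, 69.9]
ft_force: [0.4, 0.6, 0.6]
finger_gap: 36.4
grip_force: 40.1
```

```bash
python3 look.py 649.9 69; python3 ov.py c1
```

```text
[648.9  69.  182.8] [-179.9    0.    69.9] 36.4 [ 2. 17. 79. -0. 84. 22.]
tool shift x,y 0.4 0.9
top [642.1 337.9] ztop 133.7 size [37. 36.]
top [664.9 122.3] ztop 135.0 size [34. 15.]
top [679.8 153.4] ztop 135.9 size [38. 35.]
scene [642.7 338.3] ztop 132.4 size [38. 38.]
scene [680.5 154.1] ztop 134.2 size [37. 38.]
scene [666.1 113. ] ztop 134.3 size [38. 36.]
```

View pics/c1.png

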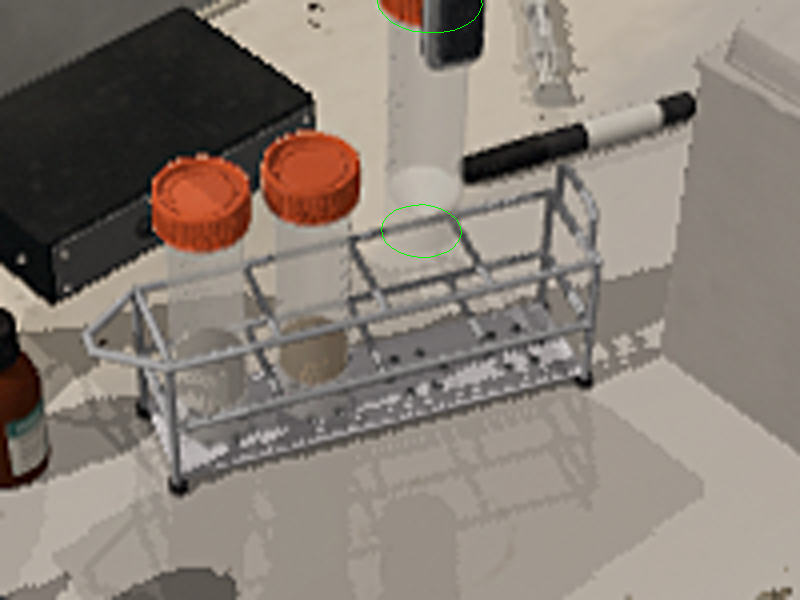

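Tubes 1 and 2 are seated, and tube 3 hangs centred over cell 3. Now I lower it.

Request:
apply_moves(
  steps=[
    [-1,0,1,4,0,0,0],
    [-1,0,0,7,0,0,0],
    [-1,0,0,8,0,0,0],
    [-1,0,0,8,0,0,0],
    [-1,0,0,8,0,0,0],
    [-1,0,0,7,0,0,0],
    [-1,0,0,4,0,0,0],
    [-1,0,0,0,0,0,0],
  ],
)

```text
time: 34.5
tool_pos: [649.7, 68.7, 136.7]
tcp_rot: [-179.9, 0.0, 69.9]
ft_force: [-0.3, 0.1, -0.4]
finger_gap: 36.8
grip_force: 40.1
```

Request:
apply_moves(
  steps=[
    [-1,0,0,4,0,0,0],
    [-1,0,0,6,0,0,0],
    [-1,0,0,7,0,0,0],
    [-1,0,0,6,0,0,0],
    [-1,0,0,4,0,0,0],
    [-1,0,0,1.5,0,0,0],
    [-1,0,0,1,0,0,0],
    [-1,0,0,0.5,0,0,0],
  ],
)

```text
time: 35.3
tool_pos: [650.4, 68.7, 108.0]
tcp_rot: [180.0, -0.0, 69.9]
ft_force: [0.0, -0.1, -0.5]
finger_gap: 36.3
grip_force: 40.1
```

Request:
apply_moves(
  steps=[
    [-1,0,0,0.5,0,0,0],
    [-1,0,0,0.5,0,0,0],
    [-1,0,0,0.5,0,0,0],
    [-1,0,0,0.5,0,0,0],
    [-1,0,0,0.5,0,0,0],
    [-1,0,0,0.5,0,0,0],
    [-1,0,0,0,0,0,0],
    [-1,0,0,0,0,0,0],
  ],
)

```text
time: 36.1
tool_pos: [650.3, 68.7, 104.8]
tcp_rot: [-180.0, -0.0, 69.9]
ft_force: [-0.2, -0.4, 0.4]
finger_gap: 36.3
grip_force: 40.1
```

Request:
apply_moves(
  steps=[
    [-1,0,0,0.5,0,0,0],
    [-1,0,0,0.5,0,0,0],
    [-1,0,0,0.5,0,0,0],
    [-1,0,0,0.5,0,0,0],
    [-1,0,0,0,0,0,0],
    [-1,0,0,0,0,0,0],
    [-1,0,0,0,0,0,0],
    [-1,0,0,0,0,0,0],
  ],
)

```text
time: 36.9
tool_pos: [650.4, 68.7, 103.0]
tcp_rot: [180.0, -0.0, 69.9]
ft_force: [-2.0, 0.6, 3.0]
finger_gap: 36.6
grip_force: 40.2
```

Request:
apply_moves(
  steps=[
    [-1,0,0,0.5,0,0,0],
    [-1,0,0,0.5,0,0,0],
    [-1,0,0,0,0,0,0],
    [-1,0,0,0,0,0,0],
    [1,0,0,0,0,0,0],
    [1,0,0,0,0,0,0],
    [1,0,0,0,0,0,0],
    [1,0,0,0,0,0,0],
  ],
)

```text
time: 37.7
tool_pos: [650.1, 68.7, 101.4]
tcp_rot: [-180.0, 0.0, 69.9]
ft_force: [-0.3, -0.1, -0.7]
finger_gap: 85.2
grip_force: 0.0
```

Request:
apply_moves(
  steps=[
    [1,0,0,0,0,0,0],
    [1,0,0,-6,0,0,0],
    [1,0,0,-12,0,0,0],
    [1,0,0,-22,0,0,0],
    [1,0,0,-25,0,0,0],
    [1,0,0,-25,0,0,1],
    [1,0,0,-25,0,0,1],
    [1,0,0,-22,0,0,1],
  ],
)

```text
time: 38.5
tool_pos: [650.7, 68.7, 242.0]
tcp_rot: [179.9, -0.1, 54.7]
ft_force: [0.2, -0.1, 0.6]
finger_gap: 85.6
grip_force: 0.0
```

Request:
apply_moves(
  steps=[
    [1,0,0,0,0,0,1],
    [1,0,0,0,0,0,1],
    [1,0,0,0,0,0,1],
    [1,0,0,0,0,0,1],
    [1,0,0,0,0,0,1],
    [1,0,0,0,0,0,1],
    [1,0,0,0,0,0,0.3],
    [1,0,0,0,0,0,0],
  ],
)

```text
time: 39.3
tool_pos: [650.5, 68.7, 239.8]
tcp_rot: [180.0, -0.1, 23.4]
ft_force: [-0.2, -0.9, 0.2]
finger_gap: 85.4
grip_force: 0.0
```

```bash
python3 look.py 642.4 338.1
```

```text
[650.5  68.7 239.8] [ 1.80e+02 -1.00e-01  2.34e+01] 85.4 [ 2. 16. 75.  0. 89. 68.]
tool shift x,y 99.7 -250.4
top [642.2 338. ] ztop 133.7 size [37. 36.]
top [679.9 153.4] ztop 135.6 size [37. 35.]
scene [642.3 338.7] ztop 132.3 size [38. 38.]
scene [681.2 154. ] ztop 134.0 size [38. 38.]
scene [665.8 112.3] ztop 134.0 size [38. 37.]
scene [650.1  70.2] ztop 134.3 size [38. 37.]
```

Tube 3 is seated. Now tube 4.

Request:
apply_moves(
  steps=[
    [1,8,-20,0,0,0,0],
    [1,12,-30,0,0,0,0],
    [1,12,-30,0,0,0,0],
    [1,12,-30,0,0,0,0],
    [1,12,-30,0,0,0,0],
    [1,12,-30,0,0,0,0],
    [1,12,-30,0,0,0,0],
    [1,10,-25,0,0,0,0],
  ],
)

```text
time: 40.2
tool_pos: [643.2, 312.8, 238.9]
tcp_rot: [-180.0, -0.0, 23.5]
ft_force: [0.4, -0.2, -0.3]
finger_gap: 85.4
grip_force: 0.0
```

Request:
apply_moves(
  steps=[
    [1,9.5,-25,0,0,0,0],
    [1,0,0,5,0,0,0],
    [1,0,0,15,0,0,0],
    [1,0,0,15,0,0,0],
    [1,0,0,5,0,0,0],
    [1,0,0,0,0,0,0],
    [1,0,0,0,0,0,0],
    [1,0,0,0,0,0,0],
  ],
)

```text
time: 41.0
tool_pos: [643.0, 337.4, 199.8]
tcp_rot: [180.0, -0.1, 23.4]
ft_force: [1.0, 0.0, -0.3]
finger_gap: 85.6
grip_force: 0.0
```

Request:
apply_moves(
  steps=[
    [1,0,0,10,0,0,0],
    [1,0,0,16,0,0,0],
    [1,0,0,18,0,0,0],
    [1,0,0,18,0,0,0],
    [1,0,0,16,0,0,0],
    [1,0,0,12,0,0,0],
    [1,0,0,7,0,0,0],
    [1,0,0,2,0,0,0],
  ],
)

```text
time: 41.8
tool_pos: [641.9, 337.5, 98.4]
tcp_rot: [-180.0, 0.1, 23.4]
ft_force: [-0.3, -0.7, -0.3]
finger_gap: 85.3
grip_force: 0.0
```

Request:
apply_moves(
  steps=[
    [-1,0,0,0,0,0,0],
    [-1,0,0,0,0,0,0],
    [-1,0,0,0,0,0,0],
    [-1,0,0,0,0,0,0],
    [-1,0,0,0,0,0,0],
    [-1,0,0,0,0,0,0],
    [-1,0,0,0,0,0,0],
    [-1,0,0,0,0,0,0],
  ],
)

```text
time: 42.6
tool_pos: [643.1, 338.0, 101.1]
tcp_rot: [-180.0, -0.1, 23.4]
ft_force: [-1.2, -0.4, 5.1]
finger_gap: 36.2
grip_force: 40.0
```

Request:
apply_moves(
  steps=[
    [-1,0,0,-6,0,0,0],
    [-1,0,0,-14,0,0,0],
    [-1,0,0,-20,0,0,0],
    [-1,0,0,-20,0,0,0],
    [-1,0,0,-20,0,0,0],
    [-1,0,0,-20,0,0,0],
    [-1,0,0,-22,0,0,-1],
    [-1,0,0,-22,0,0,-1],
  ],
)

```text
time: 43.4
tool_pos: [642.2, 337.6, 245.5]
tcp_rot: [180.0, -0.0, 33.6]
ft_force: [-0.1, 0.3, -0.3]
finger_gap: 36.2
grip_force: 40.0
```

Request:
apply_moves(
  steps=[
    [-1,0,0,0,0,0,-1],
    [-1,0,0,0,0,0,-1],
    [-1,0,0,0,0,0,-1],
    [-1,0,0,0,0,0,-1],
    [-1,0,0,0,0,0,-1],
    [-1,0,0,0,0,0,-1],
    [-1,0,0,0,0,0,-1],
    [-1,0,0,0,0,0,-0.3],
  ],
)

```text
time: 44.2
tool_pos: [642.4, 337.6, 244.6]
tcp_rot: [180.0, -0.0, 70.0]
ft_force: [0.1, 0.3, 0.2]
finger_gap: 36.5
grip_force: 39.9
```

```bash
python3 look.py 634.4 26.8
```

```text
[642.4 337.6 244.6] [180.  -0.  70.] 36.5 [24. 27. 60. -0. 92. 44.]
tool shift x,y -294.8 98.8
top [648.8  69.4] ztop 135.2 size [36. 37.]
top [665.  111.8] ztop 135.6 size [37. 37.]
top [681.1 154.1] ztop 135.2 size [36. 36.]
scene [681.4 154.1] ztop 134.1 size [38. 37.]
scene [665.5 113. ] ztop 134.0 size [38. 39.]
scene [650.4  69.4] ztop 134.0 size [37. 39.]
```

```bash
python3 - <<'E'
from h import *
for n in("top0","scene0"):
    d=load(n+".npz"); C=cloud(d).reshape(-1,3); C=C[(d["depth"].ravel()>0)]
    B=C[(C[:,0]>330)&(C[:,0]<640)&(C[:,1]<40)&(C[:,1]>-150)&(C[:,2]>110)]
    for lo,hi in((110,150),(150,180),(180,215),(215,300)):
        Q=B[(B[:,2]>lo)&(B[:,2]<hi)]
        if len(Q): print(n,lo,len(Q),"ymax",np.percentile(Q[:,1],[90,99,100]).round(),"xmax",np.percentile(Q[:,0],[90,99,100]).round())
d=load("top0.npz")
cv2.imwrite("pics/dd.png",cv2.resize(d["color"][180:300,380:540],(800,600),interpolation=2))
t=cv2.imread("pics/a3.png")
E
```

```text
top0 110 936 ymax [-14. -14. -14.] xmax [559. 583. 586.]
top0 150 2787 ymax [-15. -13. -12.] xmax [584. 588. 589.]
top0 180 16550 ymax [-40. -25. -22.] xmax [556. 577. 580.]
scene0 110 4057 ymax [-15. -14. -13.] xmax [551. 584. 588.]
scene0 150 4574 ymax [-15. -13. -11.] xmax [546. 583. 591.]
scene0 180 11616 ymax [-40. -26. -21.] xmax [553. 579. 584.]
```

View pics/dd.png

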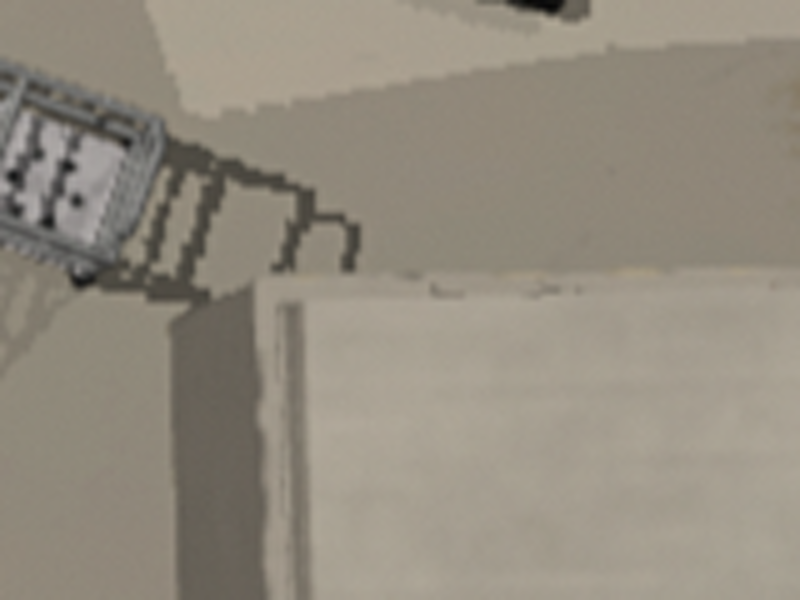

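The bath's near corner is at crop (255,285), i.e. about (589,-13), 180 to 210 mm high. With the gripper at place 4 it lies 53 mm away along tool x, against a 38–43 mm half-width, so it clears.

Request:
apply_moves(
  steps=[
    [-1,-25,0,0,0,0,0],
    [-1,-38,0,0,0,0,0],
    [-1,-40,0,0,0,0,0],
    [-1,-40,0,0,0,0,0],
    [-1,-40,0,0,0,0,0],
    [-1,-40,2,0,0,0,0],
    [-1,-40,5,0,0,0,0],
    [-1,-25,10,0,0,0,0],
  ],
)

```text
time: 45.1
tool_pos: [558.3, 59.2, 244.5]
tcp_rot: [180.0, 0.0, 69.7]
ft_force: [-0.7, -0.5, -0.4]
finger_gap: 36.6
grip_force: 40.1
```

Request:
apply_moves(
  steps=[
    [-1,-7,15,0,0,0,0],
    [-1,0,20,0,0,0,0],
    [-1,0,20,0,0,0,0],
    [-1,0,16,0,0,0,0],
    [-1,0,11,0,0,0,0],
    [-1,0,0,0,0,0,0],
    [-1,0,0,0,0,0,0],
    [-1,0,0,0,0,0,0],
  ],
)

```text
time: 45.9
tool_pos: [633.6, 27.2, 243.8]
tcp_rot: [-180.0, -0.0, 69.9]
ft_force: [-0.1, 0.1, -0.3]
finger_gap: 36.2
grip_force: 40.2
```

Request:
apply_moves(
  steps=[
    [-1,0,0,4,0,0,0],
    [-1,0,0,8,0,0,0],
    [-1,0,0,12,0,0,0],
    [-1,0,0,12,0,0,0],
    [-1,0,0,8,0,0,0],
    [-1,0,0,4,0,0,0],
    [-1,0,0,0,0,0,0],
    [-1,0,0,0,0,0,0],
  ],
)

```text
time: 46.7
tool_pos: [634.1, 26.6, 196.1]
tcp_rot: [180.0, -0.0, 69.9]
ft_force: [0.1, -0.1, -0.5]
finger_gap: 36.5
grip_force: 40.2
```

```bash
python3 look.py 634.4 26.8; python3 - <<'E'
from h import *
cv2.imwrite("pics/d1.png",load("scene_now.npz")["color"])
E
```

```text
[634.1  26.6 196.1] [180.   -0.   69.9] 36.5 [-2. 14. 82. -0. 84. 18.]
tool shift x,y 0.3 0.2
top [648.9  69.5] ztop 135.5 size [36. 36.]
top [664.8 111.7] ztop 135.4 size [37. 37.]
top [680.1 153.4] ztop 135.6 size [38. 35.]
scene [681.4 154.4] ztop 134.3 size [38. 38.]
scene [666.2 112.7] ztop 134.0 size [38. 38.]
scene [649.9  69.7] ztop 134.2 size [37. 39.]
```

View pics/d1.png

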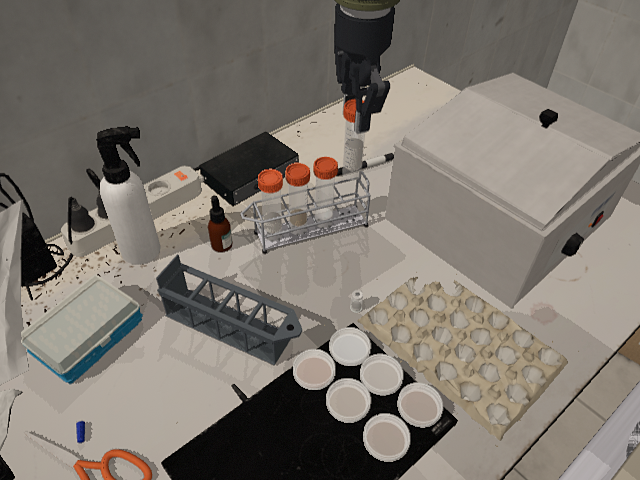

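Three tubes are seated at (270,180), (297,175) and (325,168). Tube 4 hangs above cell 4 at about (353,150), clear of the bath. Now I lower it.

Request:
apply_moves(
  steps=[
    [-1,0,0,4,0,0,0],
    [-1,0,0,8,0,0,0],
    [-1,0,0,10,0,0,0],
    [-1,0,0,10,0,0,0],
    [-1,0,0,8,0,0,0],
    [-1,0,0,6,0,0,0],
    [-1,0,0,4,0,0,0],
    [-1,0,0,0,0,0,0],
  ],
)

```text
time: 47.6
tool_pos: [633.5, 26.6, 145.0]
tcp_rot: [-179.9, 0.0, 69.9]
ft_force: [-0.6, -0.1, -0.1]
finger_gap: 36.1
grip_force: 40.2
```

Request:
apply_moves(
  steps=[
    [-1,0,0,4,0,0,0],
    [-1,0,0,7,0,0,0],
    [-1,0,0,8,0,0,0],
    [-1,0,0,8,0,0,0],
    [-1,0,0,6,0,0,0],
    [-1,0,0,3,0,0,0],
    [-1,0,0,1.5,0,0,0],
    [-1,0,0,0.5,0,0,0],
  ],
)

```text
time: 48.4
tool_pos: [633.9, 26.6, 107.7]
tcp_rot: [180.0, -0.0, 69.9]
ft_force: [-0.1, 0.2, 0.2]
finger_gap: 36.5
grip_force: 40.2
```

Request:
apply_moves(
  steps=[
    [-1,0,0,0.5,0,0,0],
    [-1,0,0,0.5,0,0,0],
    [-1,0,0,0.5,0,0,0],
    [-1,0,0,0.5,0,0,0],
    [-1,0,0,0,0,0,0],
    [-1,0,0,0,0,0,0],
    [-1,0,0,0,0,0,0],
    [-1,0,0,0,0,0,0],
  ],
)

```text
time: 49.2
tool_pos: [633.9, 26.6, 105.8]
tcp_rot: [180.0, -0.0, 69.9]
ft_force: [0.9, -0.2, -1.4]
finger_gap: 36.7
grip_force: 40.2
```

Request:
apply_moves(
  steps=[
    [-1,0,0,0.5,0,0,0],
    [-1,0,0,0.5,0,0,0],
    [-1,0,0,0.5,0,0,0],
    [-1,0,0,0.5,0,0,0],
    [-1,0,0,0.5,0,0,0],
    [-1,0,0,0.5,0,0,0],
    [-1,0,0,0,0,0,0],
    [-1,0,0,0,0,0,0],
  ],
)

```text
time: 50.0
tool_pos: [634.0, 26.7, 103.1]
tcp_rot: [180.0, -0.0, 69.9]
ft_force: [-0.7, -0.0, 2.0]
finger_gap: 36.1
grip_force: 40.3
```

Request:
apply_moves(
  steps=[
    [-1,0,0,0.5,0,0,0],
    [-1,0,0,0.5,0,0,0],
    [-1,0,0,0,0,0,0],
    [-1,0,0,0,0,0,0],
    [1,0,0,0,0,0,0],
    [1,0,0,0,0,0,0],
    [1,0,0,0,0,0,0],
    [1,0,0,0,0,0,0],
  ],
)

```text
time: 50.8
tool_pos: [633.7, 26.6, 101.4]
tcp_rot: [-180.0, 0.0, 69.9]
ft_force: [-0.2, 0.7, 1.2]
finger_gap: 85.5
grip_force: 0.0
```

Request:
apply_moves(
  steps=[
    [1,0,0,0,0,0,0],
    [1,0,0,-6,0,0,0],
    [1,0,0,-12,0,0,0],
    [1,0,0,-22,0,0,0],
    [1,0,0,-25,0,0,0],
    [1,0,0,-30,0,0,0],
    [1,0,0,-30,0,0,0],
    [1,0,0,-30,0,0,0],
  ],
)

```text
time: 51.6
tool_pos: [634.0, 26.6, 259.5]
tcp_rot: [179.9, -0.0, 69.9]
ft_force: [0.9, 0.2, 0.2]
finger_gap: 85.3
grip_force: 0.0
```

Request:
apply_moves(
  steps=[
    [1,0,-20,-10,0,0,0],
    [1,0,-20,-10,0,0,0],
    [1,0,-20,-5,0,0,0],
    [1,0,-20,0,0,0,0],
    [1,0,-20,0,0,0,0],
    [1,0,0,0,0,0,0],
    [1,0,0,0,0,0,0],
    [1,0,0,0,0,0,0],
  ],
)

```text
time: 52.4
tool_pos: [540.6, 60.8, 282.5]
tcp_rot: [179.9, -0.0, 69.9]
ft_force: [-0.3, -0.3, 0.7]
finger_gap: 85.6
grip_force: 0.0
```

```bash
python3 look.py; python3 - <<'E'
from h import *
cv2.imwrite("pics/e1.png",load("scene_now.npz")["color"])
E
```

```text
[540.6  60.8 282.5] [179.9  -0.   69.9] 85.6 [ 1. -2. 90. -0. 92. 21.]
top [665.  111.8] ztop 135.6 size [37. 36.]
top [680.  153.4] ztop 135.7 size [37. 35.]
scene [680.8 154.1] ztop 134.2 size [37. 38.]
scene [665.3 112.9] ztop 134.2 size [38. 37.]
scene [650.3  69.9] ztop 134.1 size [38. 39.]
scene [633.3  27.1] ztop 134.4 size [39. 39.]
```

View pics/e1.png

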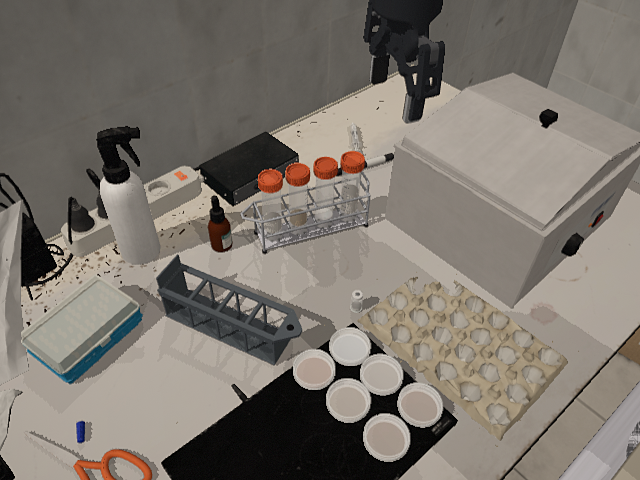

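All four tubes stand seated in the wire rack, with caps from (270,180) to (353,160) and tops level at about 134 mm. The dropper bottle (220,235), vial (357,298) and marker (365,163) have not moved, and the gripper is clear.

```bash
python3 -c "
from bench import r
print(r.hand_in())"
```

```text
the job is handed in; nothing more can be done
None
```

All four tubes were moved in order into places 1–4 of the wire rack, stand fully down on its floor with nothing else disturbed, and the job was handed in at about 52 s of the 106 s allowed.

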